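# Set the stroke collar of a laundry detergent doser and shut its cover

### The arm

A 6-joint arm with a two-finger parallel gripper is mounted at the origin on the work surface. World frame = base frame: x ahead of the robot, y to its left, z up, the work surface at z = 0. Lengths are in m, angles in rad, forces in N, time in s.
With the tool pointing down it reaches from about 0.3 to 0.95 m from the base axis. Payload 3.1 kg.
Tool frame: the origin (TCP) lies on the centre line of the jaws, within the pads' length; the fingertips stand 14 mm ahead of it and the grasp point (between the pads) lies 5 mm behind it; z points along the fingers, y is the line along which they close (so a half turn about z gives the same grasp; the last joint's range is limited). The gripper opens to 85 mm and grips with 20 to 120 N. Pads are 22 mm wide; open, the fingers measure 114 mm over their backs; the gripper's body (76 mm by 85 mm) begins 54 mm behind the grasp point. The pads swing forward as they close: fully open they stand 13 mm farther back than shut.
Start: joints at [-1.355, 0.308, 1.634, -0, 1.2, -0.07], TCP at [0.176, -0.6, 0.245] pointing down, gripper open.
Joint ranges: [-3.06, 3.06], [-0.79, 1.96], [0.05, 2.63], [-1.19, 4.34], [0.05, 2.64], [-2.94, 2.94]. Speed limits (rad/s): [2.79, 2.79, 3.14, 3.14, 3.14, 3.14].

### API

Orientations are given as a unit quaternion [x, y, z, w].
In Python, from workcell import arm gives the robot as it stands. The module is installed in compiled form; this text tells all that it offers.
- The arm moves only by the tool drive_tool, never from a script. Its argument "rows" is a list of rows, each a list of 2 entries, a list of its own where there are three numbers: the shift along the world's x, y, z in mm, then the turn about the world's z in degrees. A call has 1 to 20 rows; each row shifts and turns the commanded pose from where the row before left it; what a row does not reach is not made up. A row lasts 1/10 s, in which the tool goes at most 50 mm and 8.59 degrees, less where a joint would pass 70% of its speed; a pose out of reach is approached as far as the arm can. A call is refused whole if a number of a shift passes 50 or a number of a turn 8.59, either way. A call with a gripper value outside its range is refused whole. "grip" is the closure in counts, from 0 (fully open) to 255 (shut), set as the call begins (left out, the last holds). The fingers move at their own pace and stop on an object; the grip force is fixed at half the most. Time passes only in rows, so rows that do not move let the fingers close. It gives the time, the measured TCP pose, the force, the opening and the grip force at its end, in the units of the state.
- arm.observe(): the state, without advancing time (a new reading comes with each control period).
- arm.snapshot(name): name is "side" or "top" or "wrist"; returns a dict with "frame" (420x560x3 uint8, blue, green, red), "z_map" (420x560 float32, m along the optical axis (not along the pixel's ray), 0 where there is no reading), "K" (3x3 intrinsics, pixels), "view" (4x4, takes a point from world to camera coordinates); the wrist camera has in their place "T_tool_cam" (4x4, takes a point from camera to tool coordinates, whose origin is the TCP and whose axes are the flange's). Camera axes: x right, y up, looking along -z (the intrinsics and any distortion apply to the point x, -y, -z); pixel columns grow to the right and rows downward; lengths in m; the calibration is good to about 2 mm. A picture is of the moment at which its call begins: read the wrist's pose just before it.
- arm.hand_in(): hands the job in; it is judged then, once.
Trained networks look in the newest picture that a camera, given by its name, has taken for a name from the list of things; names that differ only in an ending like _2 or _b are one class to them, and where a whole thing is asked for, a point or a joint stands for the part that bears it (a point fixed in the world has none). Each returns a list of dicts, best first, with "p" (0 to 1); they miss things now and then, are a little off and sometimes report something else, mostly with a low value. They report only what shows in the picture. A call takes as long as a camera call.
- arm.boxes_of(camera, target): "point" ([x, y, z] in m, in world coordinates, good to about 4 mm: the middle of the surface that is visible of it).
- arm.cut_out(camera, target): "region" (420x560 bool, what is visible of it).
- arm.pinpoint(camera, target): "point" ([x, y, z] in m, in world coordinates, good to about 4 mm: a listed point, or the origin of a listed thing).
The state is a dict: "t": time; "joint_positions": joint angles; "joint_vel": joint speeds; "joint_torque": joint torques, N m; "position": TCP position; "ee_rot": TCP orientation; "contact_force": force on the tool from outside, world axes, zero at the start; "wrist_torque": the same for the moment, N m; "width": finger opening in m; "grip_force": force on a finger pad.
Only numpy, scipy, OpenCV 4.12 (cv2) and the standard library are available. Lean on these libraries where they do the work, as an engineer would, in place of code of your own. Each camera call takes 0.05 s, during which the arm holds its last target. There are 200 camera calls.

### The job

Set the dose on the detergent doser: spin its brass collar up the threaded stem until the collar's top face is level with the top of the red pointer on the scale, leaving the pointer where it is. Then push the sage-green cover shut until it snaps home on its catch, and leave the bottle, jar and cup standing where they are.

Things in the scene. Friction and masses are not known exactly. Their poses are not given: they have to be found in the camera images.
- doser: White doser fixed on the worktop, 223 x 160 x 151 mm high. Origin: on the threaded stem's axis, at worktop level; z up, x out of the open pump bay (away from the tank), y to the cover's hinge side. Base plate 30 mm high, x -165 to 58, y -78 to 78; tank x -165 to -75, 146 mm high, blue filler cap on top to 156; black catch block x -78 to -48, y -60 to -44, z 49 to 71.
- stem_top (a point): Top of the upright steel threaded stem, 14 mm across, 143 mm above the worktop. Below the collar, round the stem: a black gland 26 mm across up to z 82 and a steel pump barrel 44 mm across up to z 70.
- dose_collar (a joint): Angle of the collar about the stem, rad. It grows as the collar turns counter-clockwise seen from above; the collar then climbs 8 mm a turn (range 0 to 17.28 rad). It has slight friction (0.03 N m), stays where it is left and cannot be pushed straight up or down.
- collar_top (a point): Centre of the top face of the brass collar, on the stem's axis. The collar is a knurled disc 36 mm across, 14 mm high; half-way up it (7 mm below this point) two round lugs 9 mm thick stick out level on opposite sides, each reaching 48 mm from the axis: a finger can push them round.
- lug_tip (a point): Outer end of one of the collar's two lugs, 48 mm from the stem's axis, at the lug's mid-height. The other lug points exactly the opposite way.
- pointer (a point): Middle of the outer edge of the top of the red pointer: a tab 24 mm wide, 3 mm thick, clipped (8 N of friction) on the scale on the tank's front, 62 mm behind the stem's axis and 40 mm to the -y side in the doser's frame. The collar's top face belongs at this height; it starts 8 to 20 mm lower.
- cover (a joint): Opening angle of the cover, rad: 0 shut, 1.9 fully open; grows counter-clockwise seen from above; stays where it is left (0.03 N m friction). Over the last 0.1 rad it rides over a spring ball, which takes 3 N along its swing at the handle (8 N pushed straight on the panel's middle); past 0.04 rad the ball pulls it home to 0 and holds it there.
- cover_hinge (a point): Point on the cover's upright hinge axis, 90 mm above the worktop (doser's frame: x -75, y 80). The cover is a sage-green hood of 3 mm sheet with a front, two sides and a top, hollow towards the bay, from 32 to 151 mm above the worktop.
- cover_front (a point): Middle of the outer face of the cover's glossy front panel (158 mm wide, slippery), 90 mm above the worktop; turns with the cover. Its x axis points straight out of the panel, y along it to the hinge. In this frame the hinge axis is at x -136, y 80 mm; an upright chrome bow handle stands 30 mm proud at y -55 mm. Push the panel beside the handle, along its swing.
- stain_bottle: White bottle with a red cap, 64 mm across, 190 mm high; origin at the centre of its underside. Leave alone.
- peg_jar: Green glass jar with a steel lid, 76 mm across, 110 mm high; origin at the centre of its underside. Leave alone.
- dosing_cup: Open blue plastic cup, 66 mm across the rim, 60 mm high; origin at the centre of its underside. Leave alone.

How it is judged:
On the way:
1. with the cover open, the collar's top face is within 2 mm of the top of the pointer, let go of (z of collar_top in the frame of pointer between -0.002 and 0.002 m and value of joint cover above 0.5 rad and contact force between each of the arm, the fingers and dose_collar below 0.3 N), for 0.3 s.
At the end, for the whole second after the job is handed in: The collar's top face is within 2 mm of the height of the pointer's top, the pointer is within 2 mm of where it was, and the cover is shut on its catch (below 0.02 rad) (z of collar_top in the frame of pointer between -0.002 and 0.002 m and value of joint cover below 0.02 rad and distance of pointer from where it was at the start of the episode below 0.002 m); the robot touches nothing.
It fails at once if the pointer is shifted by more than 2 mm (distance of pointer from where it was at the start of the episode above 0.002 m).
It fails at once if the bottle, jar or cup is moved by more than 30 mm or tipped over (distance of any of stain_bottle, peg_jar, dosing_cup from where it was at the start of the episode above 0.03 m or angle between any of stain_bottle, peg_jar, dosing_cup's own z axis and vertical above 0.4 rad).
It also fails if it takes over 58 s, if anything falls off the work surface, if the arm or the gripper's body presses on something with over 40 N, if the wrist force passes 120 N, or if a joint passes its speed limit or range.

## Working session

There is one attempt and no reset: what is moved stays moved. The work goes in short steps, Python scripts to look and compute and a tool call to move; the robot and the scene stay as the last step left them, time stands still between calls to the robot, and variables do not carry over. Pictures are saved under pics/ and viewed, at most 10 in all, crops included, and the job is handed in when it is done.

Besides the shell and the picture viewer there is one more tool, called after "Request:" as name(argument=value, ...) on one line, values as JSON. drive_tool: Moves the arm, as the interface text tells. Its arguments: {"type":"object","properties":{"rows":{"type":"array","items":{"type":"array"}},"grip":{"type":"number"}},"required":["rows"]}

```bash
mkdir -p pics; cat > h.py <<'E'
from workcell import arm
import numpy as np, cv2
def pts(cam,names):
    for n in names:
        try:
            r=arm.pinpoint(cam,n); print(cam,n,[(np.round(d['point'],4).tolist(),round(d['p'],2)) for d in r[:2]])
        except Exception as e: print(n,e)
E
python3 - <<'E'
from h import *
s=arm.observe(); print(s['t'],s['position'],s['ee_rot'])
ims=[]
for c in ("side","top"):
    d=arm.snapshot(c); cv2.imwrite(f'pics/{c}0.png',d['frame']); 
    pts(c,["doser","stem_top","collar_top","lug_tip","pointer","cover_hinge","cover_front","stain_bottle","peg_jar","dosing_cup"])
    print(np.round(d['view'],3).tolist(),d['K'].tolist())
print(arm.observe()['t'])
E
```

```text
0.0 [ 0.17599541 -0.59889338  0.24405128] [ 9.89807848e-01  1.42404863e-01 -8.95127906e-05 -1.12782777e-03]
side doser []
side stem_top [([0.5552, -0.0595, 0.1417], 0.75)]
side collar_top [([0.5563, -0.059, 0.1242], 0.86)]
side lug_tip [([0.5619, -0.1067, 0.1147], 0.71), ([0.5021, -0.1091, 0.1432], 0.54)]
side pointer [([0.5013, -0.1081, 0.1377], 0.44)]
side cover_hinge []
side cover_front []
side stain_bottle [([0.7148, -0.2176, 0.0019], 0.76), ([0.6093, -0.2482, -0.0031], 0.49)]
side peg_jar [([0.5174, -0.2661, -0.0024], 0.57)]
side dosing_cup [([0.6093, -0.25, -0.0008], 0.59)]
[[0.986, -0.168, -0.013, -0.555], [0.133, 0.724, 0.677, -0.101], [-0.104, -0.669, 0.736, -0.869], [0.0, 0.0, 0.0, 1.0]] [[494.13631995157584, 0.0, 284.8912277428381], [0.0, 494.13631995157584, 203.07634836493665], [0.0, 0.0, 1.0]]
top doser [([0.5584, -0.0594, -0.0027], 0.88)]
top stem_top [([0.5547, -0.059, 0.1389], 0.71)]
top collar_top [([0.5564, -0.0613, 0.1265], 0.74), ([0.5211, -0.26, 0.0004], 0.37)]
top lug_tip [([0.5568, -0.1093, 0.113], 0.67), ([0.5002, -0.1105, 0.1339], 0.62)]
top pointer [([0.5043, -0.1119, 0.1378], 0.46)]
top cover_hinge [([0.4717, 0.0025, 0.092], 0.68)]
top cover_front []
top stain_bottle [([0.7075, -0.217, 0.0027], 0.69)]
top peg_jar [([0.5221, -0.2621, -0.0034], 0.9)]
top dosing_cup [([0.6073, -0.2489, 0.0012], 0.81)]
[[-0.019, -1.0, 0.012, -0.076], [0.999, -0.019, 0.045, -0.56], [-0.044, 0.013, 0.999, -0.734], [0.0, 0.0, 0.0, 1.0]] [[395.9519651797184, 0.0, 278.7696806393135], [0.0, 395.9519651797184, 209.3117334570446], [0.0, 0.0, 1.0]]
1.1
```

View pics/side0.png

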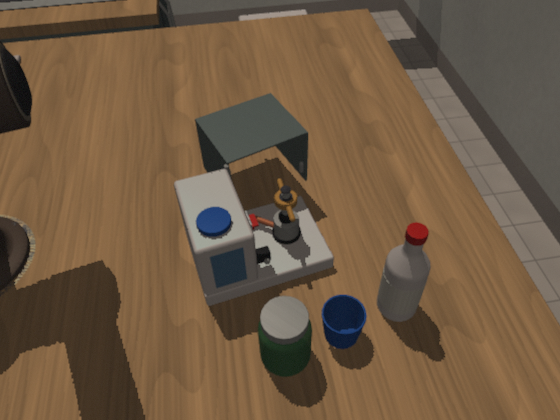

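View pics/top0.png

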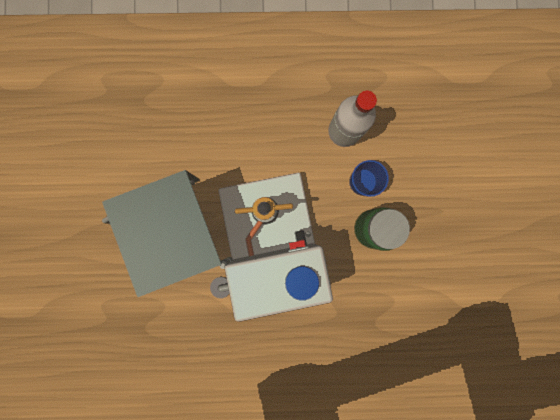

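The views show the doser near (0.556,-0.06), yawed about 10°. The cover is swung wide to +y (top px 105–218, 172–295). The collar lugs are at top px (238,211) and (290,207), and the red pointer is at (297,245). I'll zoom in and use depth to refine the heights.

```bash
cat >> h.py <<'E'
def world(d):
    K=d['K']; z=d['z_map']; v,u=np.mgrid[:420,:560]
    P=np.stack([(u-K[0,2])/K[0,0]*z,-(v-K[1,2])/K[1,1]*z,-z,np.ones_like(z)],-1)
    return (P@np.linalg.inv(d['view']).T)[...,:3]
E
python3 - <<'E'
from h import *
D={c:arm.snapshot(c) for c in("side","top")}
a=D['side']['frame'][170:270,220:340]; b=D['top']['frame'][170:270,215:335]
cv2.imwrite('pics/z1.png',np.vstack([cv2.resize(x,None,fx=3,fy=3,interpolation=3) for x in(a,b)]) if 0 else np.hstack([cv2.resize(x,None,fx=3.3,fy=3.3,interpolation=2) for x in(a,b)]))
for c,d in D.items():
    W=world(d); f=d['frame'].astype(int); B,G,R=f[...,0],f[...,1],f[...,2]
    near=(np.hypot(W[...,0]-.556,W[...,1]+.06)<.09)&(d['z_map']>0)
    red=near&(R>110)&(G<60)&(B<60)&(W[...,2]>.1)
    print(c,'red',red.sum(),np.percentile(W[red],[5,50,95],axis=0).round(4).tolist() if red.any() else '')
    for n in("dose_collar","pointer","cover"):
        for r in arm.cut_out(c,n)[:1]:
            m=r['region']&(d['z_map']>0); print(n,r['p'],m.sum(),np.percentile(W[m],[5,25,50,75,90,97],axis=0).round(4).tolist())
            if n=="dose_collar":
                rr=np.hypot(W[...,0]-.556,W[...,1]+.06)
                k=m&(rr<.018)&(rr>.009); print('disc z',np.sort(W[k][:,2]).round(4).tolist()[::4])
                k=m&(rr>.03); print('lug',np.percentile(W[k],[10,50,90],axis=0).round(4).tolist(), np.degrees(np.arctan2(W[k][:,1]+.06,W[k][:,0]-.556)).round()[::6])
E
```

```text
side red 61 [[0.4936, -0.1224, 0.1336], [0.4975, -0.1122, 0.1346], [0.5012, -0.1027, 0.1363]]
dose_collar 0.94 505 [[0.5391, -0.1022, 0.067], [0.5478, -0.0777, 0.1157], [0.5549, -0.0695, 0.1192], [0.5622, -0.0587, 0.1212], [0.5694, -0.0285, 0.1222], [0.5777, -0.0013, 0.1232]]
disc z [0.0672, 0.0689, 0.0696, 0.0707, 0.0775, 0.1158, 0.1189, 0.1195, 0.1195, 0.1197, 0.1197, 0.12, 0.1202, 0.1204, 0.1206, 0.1206, 0.1208, 0.1208, 0.1209, 0.121, 0.121, 0.1211, 0.1211, 0.1212, 0.1213, 0.1213, 0.1214, 0.1214, 0.1215, 0.1216, 0.1216, 0.1217, 0.1218, 0.1218, 0.122, 0.122, 0.122, 0.1222, 0.1222, 0.1223, 0.1224, 0.1225, 0.1227, 0.1228, 0.123, 0.1235]
lug [[0.55, -0.1069, 0.0277], [0.5564, -0.0909, 0.1168], [0.5825, 0.0034, 0.1196]] [ 98.  91. 101. 101. 103. 103.  67.  64.  68.  68. -92. -93. -93. -91.
 -92. -92. -92. -93. -93. -91.]
pointer 0.44 57 [[0.4936, -0.1243, 0.1321], [0.4951, -0.1211, 0.134], [0.4968, -0.1157, 0.1345], [0.4987, -0.1099, 0.1353], [0.5001, -0.1062, 0.136], [0.5008, -0.1046, 0.1362]]
cover 0.81 5830 [[0.4339, 0.0284, 0.0531], [0.4715, 0.0601, 0.1449], [0.5188, 0.0879, 0.1493
[... 769 characters left out ...]
29, 0.123, 0.123, 0.123, 0.1231, 0.1231, 0.1231, 0.1232, 0.1232, 0.1232, 0.1233, 0.1234, 0.1235, 0.1235, 0.1235, 0.1237, 0.1238, 0.1238, 0.124, 0.1241, 0.1248, 0.1254]
lug [[0.5508, -0.1019, 0.1169], [0.5558, -0.029, 0.1189], [0.5608, -0.0176, 0.1206]] [-78. -81. -82. -84. -85. -86. -88.  88.  88. -90.  90.  91. -93.  93.
  94.  96.  97. 100. 101.]
pointer 0.63 79 [[0.4921, -0.1208, 0.1341], [0.4949, -0.1173, 0.135], [0.4967, -0.1125, 0.1356], [0.4996, -0.1063, 0.1362], [0.5011, -0.1032, 0.1367], [0.5022, -0.1015, 0.1377]]
cover 0.94 9414 [[0.4489, 0.0304, 0.1481], [0.4826, 0.0636, 0.1496], [0.5203, 0.0958, 0.1503], [0.5576, 0.1284, 0.1511], [0.582, 0.1511, 0.1517], [0.6011, 0.1693, 0.1523]]
```

View pics/z1.png

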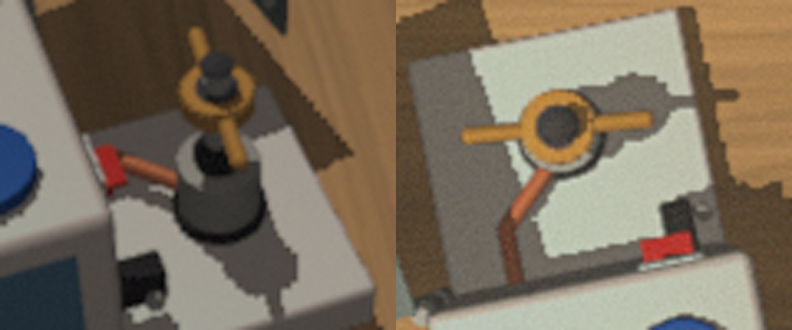

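The zoom shows a copper pipe low in the bay. It also shows the red pointer at zoom px (110,165) and (667,248), and the lugs lying nearly along world y. The climb needed is about 13.3 mm, roughly 1.67 turns. I'll use the part-open fingers as a fork over the stem.

Request:
drive_tool(rows=[[[19,27,0],-3.1],[[19,27,0],-3.1],[[19,27,0],-3.1],[[19,27,0],-3.1],[[19,27,0],-3.1],[[19,27,0],-3.1],[[19,27,0],-3.1],[[19,27,0],-3.1],[[19,27,0],-3.1],[[19,27,0],-3.1],[[19,27,0],-3.1],[[19,27,0],-3.1],[[19,27,0],-3.1],[[19,27,0],-3.1],[[19,27,0],-3.1],[[19,27,0],-3.1],[[19,27,0],-3.1],[[19,27,0],-3.1],[[19,27,0],-3.1],[[19,27,0],-3.1]], grip=75)

```text
t: 3.5
position: [0.5569, -0.0584, 0.2455]
ee_rot: [0.921, -0.389, 0.0, 0.0]
contact_force: [1.4, -0.8, 0.3]
width: 0.0603
grip_force: 0.0
```

Request:
drive_tool(rows=[[[-1,-1,-35],0],[[0,0,-35],0],[[0,0,-35],0],[[0,0,-30],0],[[0,0,0],0],[[0,0,0],0]])

```text
t: 4.1
position: [0.5551, -0.0607, 0.1103]
ee_rot: [0.922, -0.388, -0.0, 0.0]
contact_force: [0.2, -0.2, -0.1]
width: 0.0605
grip_force: 0.0
```

```bash
python3 - <<'E'
from h import *
s=arm.observe(); print(s['position'],s['contact_force'])
d=arm.snapshot("side"); cv2.imwrite('pics/s2.png',cv2.resize(d['frame'][110:290,200:400],None,fx=3,fy=3,interpolation=2))
E
```

```text
[ 0.55509089 -0.06065616  0.11027033] [ 0.24928941 -0.21764633 -0.05880235]
```

View pics/s2.png

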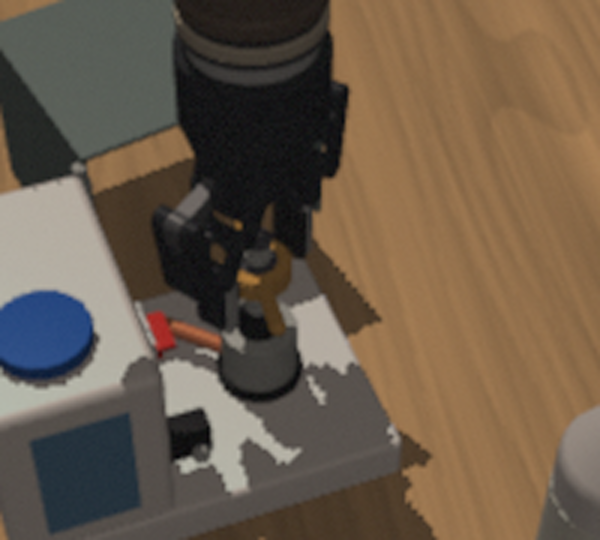

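The fork straddles the collar: the finger is at px (205,280) and the lug at (272,315), clear of the pointer at (160,330). Now I'll push it round.

Request:
drive_tool(rows=[[[0,0,0],8],[[0,0,0],8],[[0,0,0],8],[[0,0,0],8],[[0,0,0],8],[[0,0,0],8],[[0,0,0],8],[[0,0,0],8],[[0,0,0],8],[[0,0,0],8],[[0,0,0],8],[[0,0,0],8],[[0,0,0],8],[[0,0,0],8],[[0,0,0],8],[[0,0,0],8],[[0,0,0],8],[[0,0,0],8],[[0,0,0],8],[[0,0,0],8]])

```text
t: 6.15
position: [0.5572, -0.0608, 0.1135]
ee_rot: [0.54, 0.842, 0.001, 0.002]
contact_force: [-1.1, 0.1, 1.4]
width: 0.0601
grip_force: 0.6
```

Request:
drive_tool(rows=[[[0,0,0],8],[[0,0,0],8],[[0,0,0],8],[[0,0,0],8],[[0,0,0],8],[[0,0,0],8],[[0,0,0],8],[[0,0,0],8],[[0,0,0],8],[[0,0,0],8],[[0,0,0],8],[[0,0,0],8],[[0,0,0],8],[[0,0,0],8],[[0,0,0],8],[[0,0,0],0]])

```text
t: 7.75
position: [0.5573, -0.0611, 0.1131]
ee_rot: [-0.457, 0.89, -0.002, 0.002]
contact_force: [0.5, -0.9, -0.9]
width: 0.0604
grip_force: 0.0
```

```bash
cat >> h.py <<'E'
def look(cams=("side","top"),c0=(.556,-.06)):
    for c in cams:
        d=arm.snapshot(c); W=world(d)
        for n in("dose_collar","pointer"):
            for r in arm.cut_out(c,n)[:1]:
                m=r['region']&(d['z_map']>0); w=W[m]
                if n=="pointer": print(c,n,round(r['p'],2),len(w),np.median(w,0).round(4).tolist()); continue
                rr=np.hypot(w[:,0]-c0[0],w[:,1]-c0[1]); zz=w[:,2]
                k=(rr<.018)&(rr>.009)&(zz>.1); l=(rr>.028)&(zz>.1)
                a=np.degrees(np.arctan2(w[l,1]-c0[1],w[l,0]-c0[0]))
                print(c,n,round(r['p'],2),k.sum(),'topz',np.percentile(zz[k],[25,50,75]).round(4),'lug ang mod180',np.round(np.degrees(np.angle(np.exp(2j*np.radians(a)).mean()))/2,1),len(a))
E
python3 - <<'E'
from h import *
s=arm.observe(); print(s['position'],s['joint_positions'][5],s['contact_force']); look()
E
```

```text
[ 0.55727786 -0.0611217   0.113147  ] -2.7063822135494133 [ 0.48047107 -0.90874987 -0.85564004]
side dose_collar 0.74 167 topz [0.1264 0.1273 0.1282] lug ang mod180 -3.3 67
```

Request:
drive_tool(rows=[[[0,0,0],-5],[[0,0,20],0],[[-1,1,20],0],[[0,0,0],-8],[[0,0,0],-8],[[0,0,0],-8],[[0,0,0],-8],[[0,0,0],-8],[[0,0,0],-8],[[0,0,0],-8],[[0,0,0],-8],[[0,0,0],-8],[[0,0,0],-8],[[0,0,0],-8],[[0,0,0],-8],[[0,0,0],-8],[[0,0,0],-8],[[0,0,0],-8],[[0,0,0],-8],[[0,0,0],-8]])

```text
t: 10.05
position: [0.5541, -0.0596, 0.1502]
ee_rot: [0.688, 0.725, -0.0, -0.0]
contact_force: [0.1, 0.7, -0.1]
width: 0.0602
grip_force: 0.0
```

Request:
drive_tool(rows=[[[0,0,0],-8],[[0,0,0],-8],[[0,0,0],-8],[[0,0,0],-8],[[0,0,0],-8],[[0,0,0],-4],[[0,0,0],0],[[0,0,0],0]])

```text
t: 10.85
position: [0.5541, -0.0597, 0.1502]
ee_rot: [0.908, 0.418, -0.0, -0.0]
contact_force: [-0.4, 0.7, -0.9]
width: 0.0601
grip_force: 0.0
```

```bash
python3 - <<'E'
from h import *
s=arm.observe(); print(s['t'],s['position'],s['ee_rot']); look()
E
```

```text
10.85 [ 0.55411602 -0.05966021  0.15017837] [ 9.08374619e-01  4.18157316e-01 -7.79972069e-05 -7.14558219e-05]
side dose_collar 0.87 162 topz [0.1263 0.1272 0.128 ] lug ang mod180 -7.6 79
```

Request:
drive_tool(rows=[[[1.5,0,-19],0],[[0,0,-19],0],[[0,0,0],8],[[0,0,0],8],[[0,0,0],8],[[0,0,0],8],[[0,0,0],8],[[0,0,0],8],[[0,0,0],8],[[0,0,0],8],[[0,0,0],8],[[0,0,0],8],[[0,0,0],8],[[0,0,0],8],[[0,0,0],8],[[0,0,0],8],[[0,0,0],8],[[0,0,0],8],[[0,0,0],8],[[0,0,0],8]])

```text
t: 13.15
position: [0.5554, -0.0599, 0.1124]
ee_rot: [-0.119, 0.993, -0.0, -0.0]
contact_force: [-1.3, -0.5, 1.3]
width: 0.0603
grip_force: 0.6
```

Request:
drive_tool(rows=[[[0,0,0],8],[[0,0,0],8],[[0,0,0],8],[[0,0,0],8],[[0,0,0],8],[[0,0,0],0],[[0,0,0],-5],[[0,0,22],0],[[0,0,23],0],[[0,0,0],-8],[[0,0,0],-8],[[0,0,0],-8],[[0,0,0],-8],[[0,0,0],-8],[[0,0,0],-8],[[0,0,0],-8],[[0,0,0],-8],[[0,0,0],-8],[[0,0,0],-8],[[0,0,0],-8]])

```text
t: 15.15
position: [0.5557, -0.0596, 0.1572]
ee_rot: [0.343, 0.939, 0.0, -0.0]
contact_force: [-0.1, -0.3, -0.6]
width: 0.0601
grip_force: 0.0
```

Request:
drive_tool(rows=[[[0,0,0],-8],[[0,0,0],-8],[[0,0,0],-8],[[0,0,0],-8],[[0,0,0],-8],[[0,0,0],-8],[[0,0,0],-8],[[0,0,0],-8],[[0,0,0],-8],[[0,0,0],-8],[[0,0,0],-8],[[0,0,0],-8],[[0,0,0],0],[[0,0,0],0]])

```text
t: 16.55
position: [0.5557, -0.0596, 0.1573]
ee_rot: [0.926, 0.378, 0.0, -0.0]
contact_force: [0.2, 0.3, -0.0]
width: 0.0604
grip_force: 0.0
```

```bash
python3 - <<'E'
from h import *
s=arm.observe(); print(s['t'],s['position'],s['ee_rot']); look()
E
```

```text
16.55 [ 0.55568506 -0.05961132  0.15726142] [ 9.25699572e-01  3.78259567e-01  3.43510430e-05 -2.52531115e-05]
side dose_collar 0.77 185 topz [0.1303 0.1312 0.132 ] lug ang mod180 -5.7 116
side pointer 0.59 74 [0.4964, -0.1136, 0.1347]Traceback (most recent call last):
  File "<stdin>", line 2, in <module>
  File "h.py", line 22, in look
    print(c,n,round(r['p'],2),k.sum(),'topz',np.percentile(zz[k],[25,50,75]).round(4),'lug ang mod180',np.round(np.degrees(np.angle(np.exp(2j*np.radians(a)).mean()))/2,1),len(a))
                                             ~~~~~~~~~~~~~^^^^^^^^^^^^^^^^^^
    return _quantile_unchecked(
        a, q, axis, out, overwrite_input, method, keepdims, weights)
    return _ureduce(a,
                    func=_quantile_ureduce_func,
    ...<5 lines>...
                    overwrite_input=overwrite_input,
                    method=method)
    r = func(a, **kwargs)
    result = _quantile(arr,
                       quantiles=q,
    ...<2 lines>...
                       out=out,
                       weights=wgt)
    slices_having_nans = np.isnan(arr[-1, ...])
                                  ~~~^^^^^^^^^
IndexError: index -1 is out of bounds for axis 0 with size 0
```

Request:
drive_tool(rows=[[[0,0,-20],0],[[0,0,-23],0],[[0,0,0],8],[[0,0,0],8],[[0,0,0],8],[[0,0,0],8],[[0,0,0],8],[[0,0,0],8],[[0,0,0],8],[[0,0,0],8],[[0,0,0],8],[[0,0,0],8],[[0,0,0],8],[[0,0,0],8],[[0,0,0],8],[[0,0,0],8],[[0,0,0],8],[[0,0,0],8],[[0,0,0],8],[[0,0,0],8]])

```text
t: 18.8
position: [0.5553, -0.0599, 0.1143]
ee_rot: [-0.076, 0.997, -0.0, -0.0]
contact_force: [-1.9, -1.0, 1.5]
width: 0.0604
grip_force: 0.6
```

Request:
drive_tool(rows=[[[0,0,0],8],[[0,0,0],8],[[0,0,0],8],[[0,0,0],3],[[0,0,0],0],[[0,0,0],-6],[[0,0,25],0],[[0,0,30],0],[[0,0,30],-8],[[0,0,30],-8],[[30,40,0],-8],[[30,40,0],-8],[[0,50,0],-8],[[0,50,0],-8],[[0,50,0],-8],[[0,0,0],0]], grip=75)

```text
t: 20.4
position: [0.6151, 0.1767, 0.2292]
ee_rot: [0.228, 0.974, 0.002, -0.0]
contact_force: [0.1, -0.5, 0.1]
width: 0.0603
grip_force: 0.0
```

```bash
python3 - <<'E'
from h import *
s=arm.observe(); print(s['t'],s['position'],s['ee_rot'])
look(); pts('side',['collar_top','pointer']);pts('top',['collar_top','pointer','cover_hinge','cover_front'])
d={c:arm.snapshot(c) for c in('side','top')}
print({c:np.median(world(d[c])[arm.cut_out(c,'cover')[0]['region']&(d[c]['z_map']>0)][:,2]) for c in d})
cv2.imwrite('pics/z3.png',np.hstack([cv2.resize(d[c]['frame'][170:270,215:335],None,fx=3.3,fy=3.3,interpolation=2) for c in d]))
E
```

```text
20.4 [0.61508525 0.17666561 0.22919804] [ 2.28484865e-01  9.73546018e-01  1.66139746e-03 -2.37090096e-04]
side dose_collar 0.62 202 topz [0.134  0.1347 0.1354] lug ang mod180 -25.7 125
side pointer 0.58 82 [0.4965, -0.1144, 0.1346]
top dose_collar 0.61 305 topz [0.1347 0.1356 0.1363] lug ang mod180 -25.6 132
top pointer 0.57 1100 [0.6126, -0.2571, 0.0214]
side collar_top [([0.5528, -0.0573, 0.1377], 0.88)]
side pointer [([0.5031, -0.1063, 0.1414], 0.5)]
top collar_top [([0.5541, -0.0557, 0.1404], 0.89), ([0.4687, 0.0026, 0.0933], 0.28)]
top pointer [([0.5018, -0.1127, 0.1339], 0.51)]
top cover_hinge [([0.4709, 0.0026, 0.0917], 0.77)]
top cover_front []
{'side': np.float64(0.14927563912014707), 'top': np.float64(0.15034698330307206)}
```

View pics/z3.png

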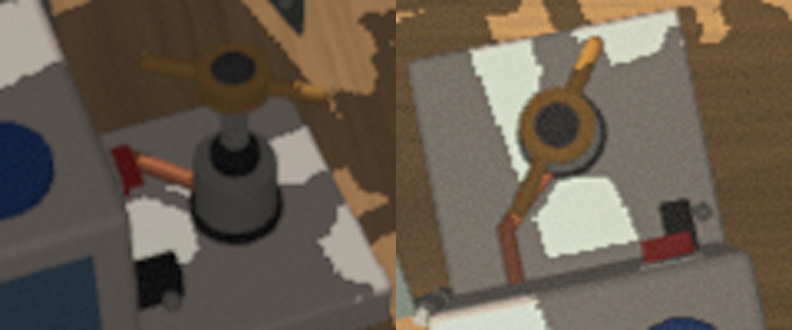

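The picture shows one collar lug now pointing at the copper pipe. The pointer is still at (667,248) in the right zoom. I'll refine the height difference using face interiors only.

```bash
python3 - <<'E'
from h import *
for c in ('side','top','side','top'):
    d=arm.snapshot(c); W=world(d); f=d['frame'].astype(int); B,G,R=f[...,0],f[...,1],f[...,2]
    red=(R>70)&(G<45)&(B<45)&(np.hypot(W[...,0]-.497,W[...,1]+.113)<.025)&(W[...,2]>.12)
    col=(R-B>35)&(W[...,2]>.125)&(np.hypot(W[...,0]-.556,W[...,1]+.06)<.03)
    cen=np.array([.5555,-.0597]); rr=np.hypot(W[...,0]-cen[0],W[...,1]-cen[1])
    k=(rr>.0095)&(rr<.0145)&(W[...,2]>.125)
    kern=np.ones((3,3),np.uint8); re=cv2.erode(red.astype(np.uint8),kern)>0
    print(c,'ptr',red.sum(),np.median(W[red],0).round(4)[2],re.sum(),np.median(W[re],0).round(4),'collar',k.sum(),np.percentile(W[k][:,2],[25,50,75]).round(4))
    c10,s10=np.cos(np.radians(10.5)),np.sin(np.radians(10.5)); X=W[...,0]-cen[0];Y=W[...,1]-cen[1]
    dx=c10*X+s10*Y; dy=-s10*X+c10*Y
    t=(dx>-.1)&(dx<-.082)&(abs(dy)<.06)&(W[...,2]>.135)&(W[...,2]<.151); print('tank top front (146)',t.sum(),np.median(W[t][:,2]).round(4))
    for y0 in(-.05,0,.05):
        tt=t&(abs(dy-y0)<.015); print(y0,np.median(W[tt][:,2]).round(4),end=' ')
    st=(rr<.004)&(W[...,2]>.135); print('stem(143)',np.median(W[st][:,2]).round(4))
E
```

```text
side ptr 67 0.1349 23 [ 0.4978 -0.1125  0.1352] collar 107 [0.1345 0.1351 0.1359]
tank top front (146) 666 0.1447
-0.05 0.1446 0 0.1446 0.05 0.1446 stem(143) 0.1415
top ptr 71 0.1352 6 [ 0.5004 -0.1189  0.1351] collar 151 [0.135  0.1358 0.1365]
tank top front (146) 905 0.1454
-0.05 0.1452 0 0.1454 0.05 0.1455 stem(143) 0.1421
side ptr 65 0.1345 22 [ 0.4978 -0.1129  0.1342] collar 118 [0.1344 0.1352 0.136 ]
tank top front (146) 670 0.1447
-0.05 0.1448 0 0.1448 0.05 0.1447 stem(143) 0.1415
top ptr 68 0.1356 9 [ 0.4967 -0.1078  0.1357] collar 149 [0.1349 0.1355 0.1364]
tank top front (146) 908 0.1453
-0.05 0.1455 0 0.1452 0.05 0.1452 stem(143) 0.1427
```

Collar and pointer agree to about 0.5 mm from both cameras. Next I'll measure the doser's yaw and the cover's angle.

```bash
python3 - <<'E'
from h import *
s=arm.observe();print(s['t'],s['position'])
d=arm.snapshot('top'); W=world(d)
tank=(W[...,2]>.138)&(W[...,2]<.149)&(W[...,0]<.5)&(W[...,0]>.3)&(W[...,1]<.01)&(W[...,1]>-.2)
m=cv2.morphologyEx(tank.astype(np.uint8),cv2.MORPH_OPEN,np.ones((5,5),np.uint8))>0
r=cv2.minAreaRect((W[m][:,:2]*1000).astype(np.float32)); print('tank',r)
cv=arm.cut_out('top','cover')[0]; m=cv['region']&(W[...,2]>.14)&(W[...,2]<.158)
r=cv2.minAreaRect((W[m][:,:2]*1000).astype(np.float32)); print('cover',cv['p'],m.sum(),r,cv2.boxPoints(r).round(0).tolist())
d=arm.snapshot('side'); W=world(d)
cv=arm.cut_out('side','cover')[0]; m=cv['region']&(W[...,2]>.144)&(W[...,2]<.158)
r=cv2.minAreaRect((W[m][:,:2]*1000).astype(np.float32)); print('cover',cv['p'],m.sum(),r,cv2.boxPoints(r).round(0).tolist())
E
```

```text
21.4 [0.61566912 0.17022413 0.22926534]
tank ((439.40850830078125, -81.42964172363281), (92.59571838378906, 156.03627014160156), 10.620885848999023)
cover 0.62 9088 ((520.2932739257812, 94.59272003173828), (158.72225952148438, 140.40284729003906), 20.07637596130371) [[422.0, 133.0], [470.0, 1.0], [619.0, 56.0], [571.0, 188.0]]
cover 0.89 4383 ((516.130615234375, 94.07722473144531), (162.3313446044922, 140.10707092285156), 20.167972564697266) [[416.0, 132.0], [464.0, 0.0], [616.0, 56.0], [568.0, 188.0]]
```

Request:
drive_tool(rows=[[[-13,4,0],5.8],[[-13,4,0],5.8],[[-13,4,0],5.8],[[-13,4,0],5.8],[[-13,4,0],5.8],[[-13,4,0],5.8],[[-13,4,0],5.8],[[-13,5,0],5.8],[[0,0,-31],0],[[0,0,-31],0],[[0,0,-32],0],[[0,0,-32],0],[[0,0,0],0],[[0,0,0],0]], grip=255)

```text
t: 23.0
position: [0.5113, 0.203, 0.1029]
ee_rot: [-0.172, 0.985, -0.0, -0.001]
contact_force: [-0.4, 0.3, -1.3]
width: 0.0006
grip_force: 0.0
```

```bash
python3 - <<'E'
from h import *
s=arm.observe(); print(s['t'],s['position'],s['ee_rot'])
d=arm.snapshot("top"); e=arm.snapshot("side");cv2.imwrite('pics/s4.png',np.hstack([cv2.resize(x,None,fx=2,fy=2) for x in (d['frame'][130:330,60:260],e['frame'][20:220,150:350])]))
E
```

```text
23.0 [0.51127742 0.20304758 0.10291508] [-1.72132483e-01  9.85073485e-01 -2.04040343e-04 -7.72252364e-04]
```

View pics/s4.png

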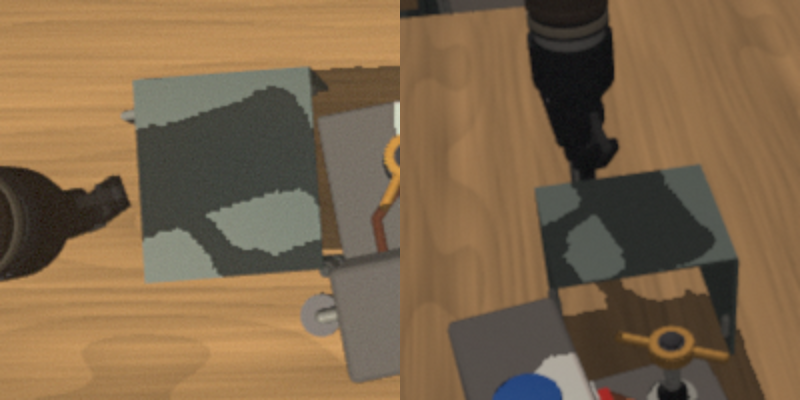

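The cover has already swung about 15° toward closed: its left edge now runs from (135,80) to (145,282), and the handle is at (128,115). The fingers stand clear of it. I'll re-measure.

```bash
cat > cov.py <<'E'
from h import *
s=arm.observe();print(s['t'],s['position'],s['contact_force'])
for c,z in(('top',.14),('side',.144)):
    d=arm.snapshot(c); W=world(d)
    cv=arm.cut_out(c,'cover')
    if not cv: continue
    m=cv[0]['region']&(W[...,2]>z)&(W[...,2]<.156)
    m=cv2.morphologyEx(m.astype(np.uint8),cv2.MORPH_OPEN,np.ones((5,5),np.uint8))>0
    r=cv2.minAreaRect((W[m][:,:2]*1000).astype(np.float32)); print(c,cv[0]['p'],m.sum(),np.round(r[1]),r[2],cv2.boxPoints(r).round(0).tolist())
look()
E
python3 cov.py
```

```text
23.1 [0.51265766 0.20335803 0.10448646] [-0.48810084 -0.40220052  0.15480236]
top 0.61 8852 [157. 137.] 2.492023468017578 [[464.0, 141.0], [470.0, 5.0], [627.0, 12.0], [621.0, 148.0]]
side 0.78 4444 [156. 139.] 2.1873421669006348 [[463.0, 142.0], [468.0, 2.0], [624.0, 8.0], [619.0, 148.0]]
side dose_collar 0.68 209 topz [0.134  0.1349 0.1357] lug ang mod180 -25.1 102
top dose_collar 0.88 305 topz [0.1347 0.1355 0.1363] lug ang mod180 -25.9 111
```

Request:
drive_tool(rows=[[[20,0,0],-6],[[20,0,0],-6],[[19,0,0],-5.5],[[0,-11,0],0],[[0,-11,0],0],[[0,-11,0],0],[[0,0,0],0]])

```text
t: 24.3
position: [0.5696, 0.1682, 0.1032]
ee_rot: [-0.02, 1.0, -0.001, -0.001]
contact_force: [-1.1, 0.4, -0.4]
width: -0.0001
grip_force: 0.0
```

```bash
python3 - <<'E'
import numpy as np
from workcell import arm
s=arm.observe(); p=np.array(s['position'][:2])*1000; print(s['t'],p,s['contact_force'])
H=np.array([467.5,4]); 
phi=np.r_[92.3:10.6:22j]; a=np.radians(phi-36.07); P=H+186.8*np.c_[np.cos(a),np.sin(a)]
print(P[0]-p, np.diff(phi)[0]); print([[x,y] for x,y in np.round(np.diff(P,axis=0)).astype(int).tolist()], P[-1])
E
```

```text
24.3 [569.57239117 168.20160611] [-1.05251428  0.41988385 -0.39516541]
[ 1.76233842 -8.91931823] -3.8904761904761926
[[10, -7], [10, -8], [9, -9], [9, -9], [8, -10], [7, -10], [7, -11], [6, -11], [5, -12], [4, -12], [3, -12], [3, -12], [2, -13], [1, -13], [0, -13], [-1, -13], [-2, -13], [-3, -12], [-3, -12], [-4, -12], [-5, -12]] [636.14501554 -76.33118158]
```

Request:
drive_tool(rows=[[[1,-5,0],0],[[1,-4,0],0],[[10,-7,0],-3.9],[[10,-8,0],-3.9],[[9,-9,0],-3.9],[[9,-9,0],-3.9],[[8,-10,0],-3.9],[[7,-10,0],-3.9],[[7,-11,0],-3.9],[[6,-11,0],-3.9],[[5,-12,0],-3.9],[[4,-12,0],-3.9],[[3,-12,0],-3.9],[[3,-12,0],-3.9]])

```text
t: 25.7
position: [0.6539, 0.0376, 0.1032]
ee_rot: [0.38, 0.925, 0.0, 0.0]
contact_force: [0.1, 0.8, 1.0]
width: 0.0001
grip_force: 0.0
```

```bash
python3 cov.py
```

```text
25.7 [0.65388636 0.03762934 0.103236  ] [0.11975181 0.79704635 1.00184211]
top 0.84 8384 [136. 156.] 28.195960998535156 [[469.0, 3.0], [543.0, -134.0], [663.0, -70.0], [589.0, 68.0]]
side 0.81 5913 [138. 161.] 26.144529342651367 [[466.0, 4.0], [536.0, -140.0], [660.0, -79.0], [589.0, 65.0]]
side pointer 0.45 77 [0.4968, -0.1147, 0.1346]
```

Request:
drive_tool(rows=[[[1,-13,0],-3.9],[[0,-13,0],-3.9],[[-1,-13,0],-3.9],[[-1,-13,0],-3.9],[[-2,-13,0],-3.9],[[-3,-12,0],-3.9],[[-3,-12,0],-3.9],[[-4,-12,0],-3.9],[[-5,-12,0],-3.9],[[-2,-1,0],0],[[-2,-1,0],0],[[0,0,0],0]])

```text
t: 27.4
position: [0.6537, -0.0795, 0.1188]
ee_rot: [0.64, 0.768, 0.014, 0.022]
contact_force: [23.5, 4.6, 21.0]
width: 0.0004
grip_force: 0.0
```

```bash
python3 cov.py
```

```text
27.4 [ 0.65365774 -0.07945773  0.11876556] [23.45536592  4.58398541 20.95654288]
top 0.55 2571 [153.  70.] 88.8782730102539 [[557.0, -127.0], [627.0, -129.0], [630.0, 25.0], [560.0, 26.0]]
side 0.75 6187 [137. 161.] 10.315637588500977 [[466.0, 4.0], [495.0, -154.0], [630.0, -130.0], [601.0, 29.0]]
top dose_collar 0.56 56 topz [0.1496 0.1504 0.1511] lug ang mod180 30.3 2484
```

Request:
drive_tool(rows=[[[10,2,0],0],[[20,4,0],0],[[30,5,0],0],[[30,5,0],0],[[0,0,30],0],[[0,0,40],0],[[0,0,0],0]])

```text
t: 28.6
position: [0.7265, -0.0609, 0.1804]
ee_rot: [0.64, 0.769, 0.003, 0.005]
contact_force: [1.0, -0.3, 2.3]
width: -0.0001
grip_force: 0.0
```

```bash
cat >> cov.py <<'E'
for c in('top','side'):
    pts(c,['pointer','stain_bottle','peg_jar','dosing_cup','cover_front'])
d=arm.snapshot("top"); e=arm.snapshot("side");cv2.imwrite('pics/s5.png',np.hstack([cv2.resize(x,None,fx=1.8,fy=1.8) for x in (d['frame'][80:330,190:410],e['frame'][120:370,170:390])]))
E
python3 cov.py
```

```text
28.6 [ 0.72648901 -0.06094939  0.18035064] [ 1.02365165 -0.32380656  2.32606046]
top 0.72 2574 [119.  75.] 10.018454551696777 [[484.0, -78.0], [497.0, -151.0], [614.0, -131.0], [601.0, -57.0]]
side 0.64 6377 [136. 161.] 10.311851501464844 [[467.0, 4.0], [495.0, -155.0], [630.0, -130.0], [601.0, 28.0]]
top pointer []
top stain_bottle [([0.7101, -0.2194, 0.0013], 0.65)]
top peg_jar [([0.5203, -0.2637, 0.0004], 0.7)]
top dosing_cup [([0.6084, -0.2475, -0.0012], 0.88)]
top cover_front []
side pointer [([0.5541, -0.0633, 0.1408], 0.63)]
side stain_bottle [([0.7144, -0.2181, 0.0026], 0.87)]
side peg_jar [([0.5184, -0.2683, -0.0027], 0.78)]
side dosing_cup [([0.6099, -0.2482, -0.0021], 0.96)]
side cover_front []
```

View pics/s5.png

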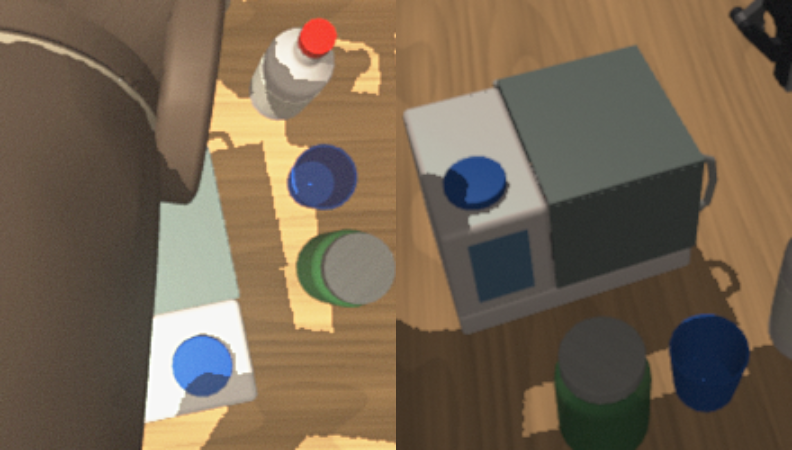

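The cover sits flush against the tank at the doser's yaw, so it is on its catch. The bottle, jar and cup are unmoved, and the gripper is clear.

```bash
python3 -c "
from workcell import arm
s=arm.observe();print(s['contact_force']);print(arm.hand_in())"
```

```text
[-0.24198465  0.18736316  0.38820201]
the job is handed in; nothing more can be done
None
```

Job handed in at about 29 s: by depth images the collar's top was within about 0.5 mm of the pointer's top before the cover closed; the cover then measured shut with the gripper clear, and the bottle, jar and cup had not moved; the hand-in returned no verdict.

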